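Unlock the test jig and hold the sensor bulb down on its sprung ring

ROBOT

A 7-joint arm with a two-finger parallel gripper is mounted at the origin on the work surface. World frame = base frame: x ahead of the robot, y to its left, z up, the work surface at z = 0. Lengths are in m, angles in rad, forces in N, time in s.
With the tool pointing down it reaches from about 0.375 to 0.925 m from the base axis. Payload 3.1 kg.
Tool frame: the origin (TCP) lies between the finger pads; the fingertips stand 19 mm ahead of it and the grasp point (between the pads) is the TCP; z points along the fingers, y is the direction in which the jaws open and shut (so a half turn about z gives the same grasp; the last joint's range is limited). The gripper opens to 85 mm and grips with 20 to 120 N. Pads are 22 mm wide; open, the fingers measure 114 mm over their backs; the gripper's body (76 mm by 85 mm) begins 54 mm behind the grasp point. The pads swing forward as they close: fully open they stand 13 mm farther back than shut.
Start: joints at [-1.354, 0.383, 0.044, 1.598, -0.018, 1.161, -0.05], TCP at [0.201, 0.618, 0.25] pointing down, gripper open.
Joint ranges: [-2.61, 2.61], [-0.41, 2.15], [-1.48, 1.57], [0, 2.5], [-1.57, 4.71], [0.05, 1.97], [-2.85, 2.85]. Speed limits (rad/s): [2.79, 2.79, 3.14, 3.14, 3.14, 3.14, 3.14].

INTERFACE

Orientations are given as a unit quaternion [x, y, z, w].
In Python, from bench import move_ptp, movel, move_j, move_gripper, pause, inverse_kinematics, read_camera, camera_params, MotionError, sign_off, look_for, tip_of, read_time_s, read_qpos, read_joint_vel, read_effort, read_eef_pos, read_tcp_rot, read_ft_force, read_ft_torque, read_finger_gap gives the robot as it stands. Calls block until the motion is done:
- move_ptp(position, orientation): joint-space move of the TCP to a pose.
- movel(position, orientation=None, speed=0.15): straight line of the TCP; orientation=None keeps the orientation; speed is the mean speed in m/s.
- move_j(angles): joint-space move.
- move_gripper(opening, effort=None): finger opening in m; effort is the grip in N (None keeps the last); returns when the fingers have stopped.
- pause(seconds).
- inverse_kinematics(position, orientation): joint angles nearest the present ones, or None.
- read_camera(name): name is "scene" or "top" or "wrist"; returns the picture (400x640x3 uint8, red, green, blue); there is no depth.
- camera_params(name): a dict with "K" (3x3 intrinsics, pixels), "camera_from_world" (4x4, takes a point from world to camera coordinates). Camera axes: x right, y down, z forward; pixel columns grow to the right and rows downward; lengths in m; the calibration is good to about 2 mm. A picture is of the moment at which its call begins: read the wrist's pose just before it. camera_params takes no time and is no camera call; for the wrist camera it gives the pose at the moment of the call.
A pose or a line that the arm cannot do raises MotionError and nothing moves.
- sign_off(): hands the job in, once; it reports no verdict.
Trained networks look in the newest picture that a camera, given by its name, has taken for a name from the list of things; names that differ only in an ending like _2 or _b are one class to them, and where a whole thing is asked for, a point or a joint stands for the part that bears it (a point fixed in the world has none). Each returns a list of dicts, best first, with "confidence" (0 to 1); they miss things now and then, are a little off and sometimes report something else, mostly with a low value. They report only what shows in the picture. A call takes as long as a camera call. They do not tell look-alikes from the thing itself.
- look_for(camera, name): "at" ([column, row] in pixels, amid what is visible of it).
- tip_of(camera, name): "at" ([column, row] in pixels: a listed point, or the origin of a listed thing).
Readings, each from a call of its own:
- read_time_s(): time.
- read_qpos(): joint angles.
- read_joint_vel(): joint speeds.
- read_effort(): joint torques, N m.
- read_eef_pos(): TCP position.
- read_tcp_rot(): TCP orientation.
- read_ft_force(): force on the tool from outside, world axes, zero at the start.
- read_ft_torque(): the same for the moment, N m.
- read_finger_gap(): finger opening in m.
Only numpy, scipy, OpenCV 4.12 (cv2) and the standard library are available. Lean on these libraries where they do the work, as an engineer would, in place of code of your own. Each camera call takes 0.05 s, during which the arm holds its last target. There are 200 camera calls.

TASK

On the electronics bench, unlock the black test jig by pressing its spring lever down until it clicks and stays down by itself. Then pick up the round-bellied metal sensor bulb, set it upright, belly down, in the jig's sprung ring and press it down as far as the ring will go. Finish while still holding it pressed fully down; keep the bulb upright all the way and leave the other things on the bench where they are.

Things in the scene. Friction and masses are not known exactly. Their poses are not given: they have to be found in the camera images.
- bulb: the sensor bulb, brass, like a small round flask: belly a 64 mm sphere centred 27.7 mm above the underside, flat foot 32 mm across, straight neck 26 mm thick from 58 to 100 mm up, then a plug 18 mm thick up to 110 mm; 0.17 to 0.34 kg. Starts upright on the bench in one of three places shared with spool and tape. Origin: centre of the underside, z up the neck
- jig: the test jig, fixed: black block 170 x 110 x 40 mm, aluminium ring above it, lever at its front (its own -x); both belong to this body. Origin on the bench below the ring's centre; the block reaches 115 mm in front, 55 mm behind and to either side. A detent housing 88 to 107 mm in front, 13 to 29 mm to the left (+y), rises to 61 mm
- ring_seat (a point): centre of the ring's top face, moving with the ring: 86 mm above the bench when up. Ring: outer diameter 88 mm, hole 54 mm, 8 mm thick. A bulb seated in it has its underside about 11 mm below this point
- ring (a joint): how far the ring is pressed down, m: 0 up, 0.014 bottomed. Preloaded springs (500 N/m) carry the ring and a loose bulb without giving way; bottoming takes about 8 to 11 N on top of the bulb's weight; it springs up again when let go. While the lever is up, a hook under the ring blocks it after about 4 mm
- lever (a joint): angle of the lock lever, rad: 0 up (start), 0.5 fully down. A return spring lifts it; past about 0.27 the detent snaps over and it then stays at about 0.37 by itself. Getting past the detent takes about 5 N on the pad; pressed less, it springs back. At 0.5 it meets a hard stop
- lever_pad (a point): centre of the top face of the lever's pad (30 mm wide, 26 mm long, at the lever's free end, on the jig's -x side), moving with it: 82 mm above the bench and 136 mm from the ring's axis when up, about 55 and 145 mm when latched, 45 mm high at the stop. Hinge: 68 mm in front of the ring's axis, 46 mm high. Press it straight down from above
- spool: metal solder spool standing on end, 58 mm across, 44 mm high; origin at the centre of its underside. Bystander, in one of three places that it shares with the bulb and the tape
- tape: roll of tape lying flat, 80 mm outside, 56 mm hole, 24 mm high; origin at the centre of its underside. Bystander
- module_a: flat square-cornered metal module, 56 x 44 x 22 mm, beyond the jig; origin at the centre of its underside. Bystander
- module_b: a second such module, 56 x 44 x 22 mm, near the robot; origin at the centre of its underside. Bystander
- screwdriver: screwdriver lying on the bench near the robot, 160 mm long along its own x, under 30 mm high. Bystander
- cutters: side cutters lying on the bench, about 135 mm long along their own x, 10 mm high. Bystander
Mind the look-alikes: they are no part of the job. What is shaped like the bulb but purple is not meant.

How it is judged:
On the way, in this order (a step that is already met when the one before it is completed fails the run):
1. the lever stays latched down with the robot off the jig (value of joint lever above 0.32 rad and contact force between each of the arm, the fingers and jig below 0.5 N and value of joint ring below 0.005 m), for 0.3 s.
2. the bulb is seated upright in the ring and the ring is pressed down (value of joint lever above 0.32 rad and value of joint ring above 0.0115 m and horizontal distance between bulb and ring_seat below 0.005 m and z of bulb in the frame of ring_seat between -0.016 and -0.006 m and angle between bulb's own z axis and vertical below 0.15 rad and contact force between bulb and jig above 6 N and contact force between any of the fingers, the arm and bulb above 2 N), for 0.2 s.
At the end, for the whole second after the job is handed in: Lever latched (over 0.32 rad); bulb upright within 0.15 rad, centred in the ring within 5 mm, its underside 6 to 16 mm below the ring's top face; ring pressed down more than 11.5 of its 14 mm; the bulb bears on the ring with over 6 N and the robot is still pushing or gripping it (over 2 N) (all of step 2); the arm keeps its last pose, push and grip.
It fails at once if the bulb is tipped over (more than 0.6 rad) (angle between bulb's own z axis and vertical above 0.6 rad).
It fails at once if one of the other things on the bench is moved more than 30 mm (distance of any of spool, tape, module_a, module_b, screwdriver, cutters from where it was at the start of the episode above 0.03 m).
It also fails if it takes over 54 s, if anything falls off the work surface, if the arm or the gripper's body presses on something with over 40 N, if the wrist force passes 120 N, or if a joint passes its speed limit or range.

## Working session

There is one attempt and no reset: what is moved stays moved. The work goes in short steps, each a Python script; the robot and the scene stay as the last script left them, time stands still between calls to the robot, and variables do not carry over. Pictures are saved under pics/ and viewed, about 8 in all and at most 12, crops included, and the job is handed in when it is done.

```bash
mkdir -p pics; cat > h.py <<'E'
import numpy as np, cv2
from bench import *
from scipy.spatial.transform import Rotation as R
def snap(c,f=None):
    P=camera_params(c); im=read_camera(c)
    if f: cv2.imwrite('pics/'+f,cv2.cvtColor(im,cv2.COLOR_RGB2BGR))
    return P,im
def ray(P,px):
    T=np.array(P["camera_from_world"]); Rm=T[:3,:3]; o=-Rm.T@T[:3,3]
    d=Rm.T@np.linalg.inv(P["K"])@np.array([px[0],px[1],1.]); return o,d
def atz(P,px,z):
    o,d=ray(P,px); return o+d*(z-o[2])/d[2]
def proj(P,p):
    T=np.array(P["camera_from_world"]); c=T[:3,:3]@np.array(p)+T[:3,3]; u=np.array(P["K"])@c; return u[:2]/u[2]
def down(yaw): # tool z down, tool y at angle yaw (world)
    y=np.array([np.cos(yaw),np.sin(yaw),0]); z=np.array([0,0,-1.]); x=np.cross(y,z)
    return R.from_matrix(np.c_[x,y,z]).as_quat()
E
python3 - <<'E'
from h import *
np.set_printoptions(precision=3,suppress=True)
Z=dict(bulb=0,ring_seat=.086,lever_pad=.082,jig=0,spool=0,tape=0,module_a=0,module_b=0,screwdriver=0,cutters=0)
ims=[]
for c in("top","scene"):
    P,im=snap(c,c+'1.png'); ims.append(im)
    for n,z in Z.items():
        for d in tip_of(c,n)[:3]:
            print(c,n,round(d["confidence"],2),np.array(d["at"]).round(),atz(P,d["at"],z)[:2])
print(read_time_s(),read_tcp_rot(),read_ft_force())
E
```

```text
top bulb 0.9 [214. 174.] [0.638 0.349]
top bulb 0.78 [254. 168.] [0.657 0.238]
top ring_seat 0.9 [394. 185.] [ 0.6   -0.148]
top lever_pad 0.6 [387. 235.] [ 0.468 -0.129]
top jig 0.62 [393. 190.] [ 0.599 -0.155]
top spool 0.87 [211. 213.] [0.529 0.353]
top tape 0.71 [278. 226.] [0.493 0.166]
top module_a 0.72 [321. 122.] [0.792 0.048]
top module_a 0.63 [233. 284.] [0.334 0.285]
top module_b 0.72 [321. 122.] [0.792 0.048]
top module_b 0.63 [233. 284.] [0.334 0.285]
top screwdriver 0.55 [322. 259.] [0.404 0.04 ]
top cutters 0.62 [446. 257.] [ 0.414 -0.301]
scene bulb 0.92 [402. 183.] [0.629 0.355]
scene bulb 0.63 [389. 202.] [0.653 0.247]
scene ring_seat 0.66 [282. 241.] [ 0.601 -0.15 ]
scene lever_pad 0.68 [252. 216.] [ 0.47  -0.136]
scene jig 0.79 [286. 266.] [ 0.607 -0.15 ]
scene spool 0.49 [378. 170.] [0.526 0.364]
scene tape 0.88 [333. 192.] [0.493 0.166]
scene module_a 0.6 [325. 160.] [0.348 0.29 ]
scene module_b 0.6 [325. 160.] [0.348 0.29 ]
scene screwdriver 0.56 [284. 199.] [0.401 0.037]
scene screwdriver 0.52 [250. 214.] [ 0.382 -0.08 ]
scene cutters 0.77 [191. 260.] [ 0.408 -0.297]
1.1 [ 0.157  0.988 -0.    -0.   ] [0.19  0.076 0.106]
```

View pics/top1.png

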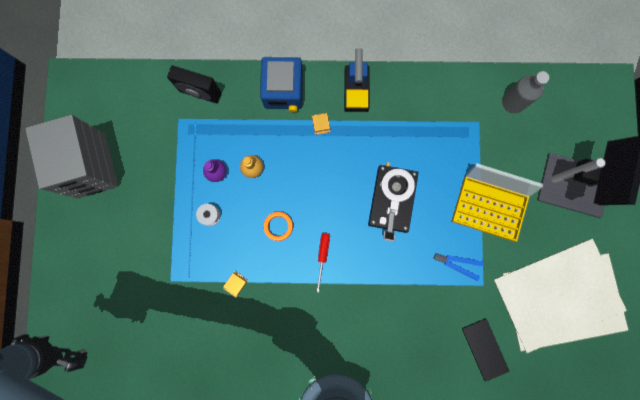

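View pics/scene1.png

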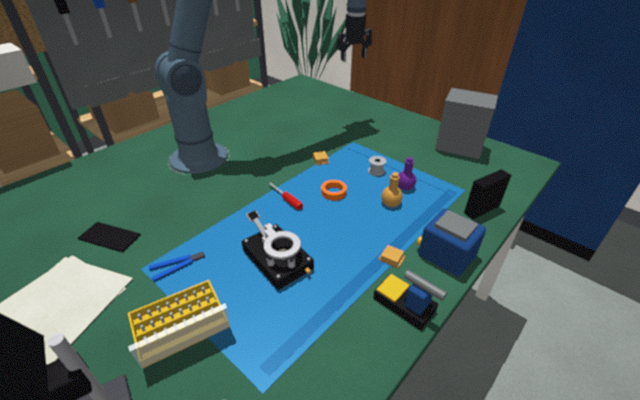

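Two things could pass for the bulb: the brass flask at top (252,167) / scene (392,195), and the purple one at top (214,171) / scene (407,178). The brass one matches the description. The jig ring is at top (397,184) with the lever pad towards the robot. I'll check both close up with the wrist camera.

```bash
python3 - <<'E'
from h import *
np.set_printoptions(precision=3,suppress=True)
print(R.from_quat(read_tcp_rot()).as_matrix())
T=np.array(camera_params("wrist")["camera_from_world"]); print("cam",-T[:3,:3].T@T[:3,3],read_eef_pos()); 
b=np.array([.655,.242]); yaw=None
def rep(names,xy):
    P,im=snap("wrist",names[0]+"_w.png")
    print(proj(P,[*xy,.05]))
    for n,z in names[1:]:
        for d in tip_of("wrist",n)[:2]: print(n,round(d["confidence"],2),np.array(d["at"]).round(),atz(P,d["at"],z))
for yw in (1.57-.3,1.57+.3,-1.57):
    q=inverse_kinematics([*b,.32],down(yw)); print(yw,q)
# current tool-y yaw kept
M=R.from_quat(read_tcp_rot()).as_matrix(); yw=np.arctan2(M[1,1],M[0,1])
# camera offset in tool frame
off=M.T@(-T[:3,:3].T@T[:3,3]-read_eef_pos()); print("off",off,yw)
move_ptp([b[0]-.07,b[1],.30],down(yw)); rep(["bulb",("bulb",0)],b); print(read_time_s())
E
```

```text
[[-0.951  0.309 -0.   ]
 [ 0.309  0.951 -0.   ]
 [ 0.    -0.    -1.   ]]
cam [0.138 0.638 0.374] [0.201 0.618 0.25 ]
1.27 [-0.669  0.445  0.362  1.398 -0.158  1.327  0.968]
1.87 [-0.62   0.439  0.291  1.395 -0.126  1.325  1.546]
-1.57 [-0.9    0.504  0.71   1.411 -0.329  1.347 -1.749]
off [ 0.066 -0.    -0.123] 1.2561430129661437
[337.055 229.105]
bulb 0.73 [412. 184.] [0.645 0.342 0.   ]
bulb 0.65 [338. 220.] [0.661 0.243 0.   ]
3.15
```

View pics/bulb_w.png

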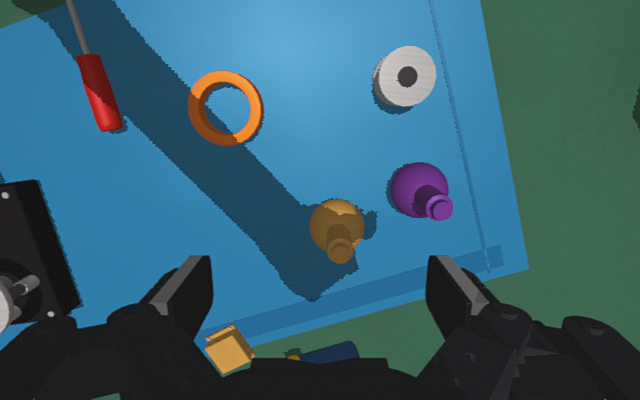

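The wrist view shows the brass bulb at (338,225), clearly metal-coloured, and the purple look-alike at (420,190). The brass one is the target. Next, a close look at the jig.

```bash
python3 - <<'E'
from h import *
np.set_printoptions(precision=3,suppress=True)
move_gripper(0.0)
move_ptp([.49,-.14,.27],down(np.pi/2-.13)); print(read_eef_pos(),read_qpos())
P,im=snap("wrist","jig_w.png")
for n,z in (("ring_seat",.086),("lever_pad",.082),("jig",0)):
    for d in tip_of("wrist",n)[:2]: print(n,round(d["confidence"],2),np.array(d["at"]).round(),atz(P,d["at"],z))
print(proj(P,[.6,-.149,.086]),proj(P,[.469,-.132,.082]),read_time_s(),read_finger_gap())
E
```

```text
[ 0.491 -0.139  0.27 ] [-0.361  0.097  0.593  1.931 -0.06   1.13   1.699]
lever_pad 0.88 [320. 156.] [ 0.47  -0.136  0.082]
[322.945 292.465] [323.796 154.59 ] 5.5833 0.0002047690224874199
```

View pics/jig_w.png

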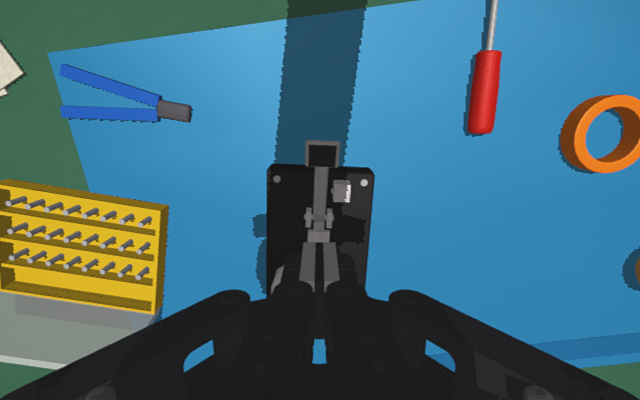

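```bash
python3 - <<'E'
from h import *
np.set_printoptions(precision=4,suppress=True)
P=camera_params("wrist")
a,b=atz(P,(268,167),.04),atz(P,(373,173),.04); print(a,b); d=(b-a)[:2]; yaw=np.arctan2(d[1],d[0])-np.pi/2
mid=(a+b)[:2]/2; ex=np.array([np.cos(yaw),np.sin(yaw)]); print("yaw",yaw,"ring from corners",mid+.115*ex)
pad=atz(P,(321,154.5),.082)[:2]; print("pad",pad,"ring",pad+.136*ex)
rt=np.array([.600,-.149]); v=rt-pad; yaw2=np.arctan2(v[1],v[0]); print(yaw2,np.linalg.norm(v))
y=(yaw+yaw2)/2; t=pad-.005*np.array([np.cos(y),np.sin(y)]); q=down(np.pi/2+y); print("target",t)
try:
    move_ptp([*t,.125],q)
    f0=read_ft_force()
    for z in (.098,.088,.080,.074,.070):
        movel([*t,z],q,speed=.06); print(z,read_eef_pos(),read_ft_force()-f0)
except MotionError as e: print(e)
P,_=snap("scene","press.png"); print(read_time_s())
E
```

```text
[ 0.4798 -0.1895  0.04  ] [ 0.4991 -0.0858  0.04  ]
yaw -0.18359364916485443 ring from corners [ 0.6025 -0.1587]
pad [ 0.4682 -0.1348] ring [ 0.6019 -0.1596]
-0.10737827830614909 0.13253493106676942
target [ 0.4633 -0.1341]
0.098 [ 0.4632 -0.134   0.0978] [-0.9943 -0.1422 -0.3522]
0.088 [ 0.4627 -0.1341  0.0874] [-1.5021  0.2226 -1.1388]
0.08 [ 0.4627 -0.1339  0.0794] [-1.1466 -0.2711 -1.9035]
0.074 [ 0.4632 -0.134   0.0737] [-2.0001 -0.453  -1.1535]
0.07 [ 0.4635 -0.1341  0.07  ] [-1.7992 -1.1387  1.2957]
7.975
```

```bash
python3 - <<'E'
from h import *
np.set_printoptions(precision=4,suppress=True)
p=read_eef_pos()
movel([.4633,-.1341,.0675],speed=.05); pause(.1); print(read_ft_force())
movel([.4633,-.1341,.14],speed=.15); pause(.1)
move_ptp([.49,-.14,.27],down(np.pi/2-.15)); print(read_ft_force())
P,im=snap("wrist","jig_w2.png")
d=tip_of("wrist","lever_pad"); print([(x["confidence"],x["at"]) for x in d])
y=-.165
for n,r,z in(("up",.136,.082),("latched",.145,.055)): print(n,proj(P,[.602-r*np.cos(y),-.157-r*np.sin(y),z]))
print(read_time_s())
E
```

```text
[0.6303 0.8568 1.1004]
[ 0.0154  0.516  -0.9226]
[(0.63, [323.3, 143.4])]
up [321.8351 154.8935]
latched [321.8321 141.327 ]
9.75
```

View pics/jig_w2.png

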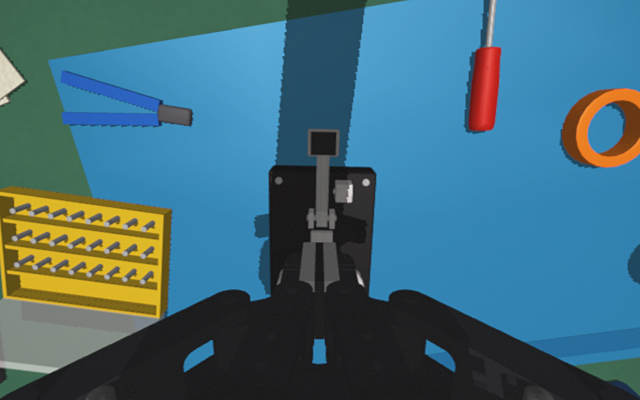

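The lever is latched: its pad moved from row 154 to 142, against a prediction of 141. Next I'll locate the ring centre and the bulb accurately from close by.

```bash
python3 - <<'E'
from h import *
np.set_printoptions(precision=4,suppress=True)
move_gripper(.085)
move_ptp([.43,-.12,.27],down(np.pi/2-.15))
P,im=snap("wrist","ring_w.png")
for d in tip_of("wrist","ring_seat")[:2]: print("ring tip",d["confidence"],d["at"],atz(P,d["at"],.086))
def ringfit(P,im,guess,rad):
    u=proj(P,guess); g=im.min(2); hs=im.max(2)-im.min(2)
    m=((g>130)&(hs<50)).astype(np.uint8); yy,xx=np.indices(m.shape); m[np.hypot(xx-u[0],yy-u[1])>rad]=0
    c,_=cv2.findContours(m,cv2.RETR_CCOMP,cv2.CHAIN_APPROX_NONE)
    for k in sorted(c,key=cv2.contourArea)[::-1][:2]:
        if len(k)>10:
            e=cv2.fitEllipse(cv2.convexHull(k)); print("ell",e,atz(P,e[0],.086))
ringfit(P,im,[.602,-.155,.086],110)
P2,im2=snap("top"); ringfit(P2,im2,[.602,-.155,.086],24)
d=tip_of("top","ring_seat"); print([(x["confidence"],atz(P2,x["at"],.086)) for x in d])
move_ptp([.575,.235,.27],down(1.35))
P,im=snap("wrist","bulb_w2.png")
for d in tip_of("wrist","bulb")[:2]: print("bulb",d["confidence"],d["at"],atz(P,d["at"],0))
print("exp foot/belly/top",proj(P,[.655,.242,0]),proj(P,[.655,.242,.0277]),proj(P,[.655,.242,.11]),read_time_s())
W=np.hstack([cv2.imread("pics/ring_w.png")[100:400,120:520],cv2.imread("pics/bulb_w2.png")[100:400,120:520]]); cv2.imwrite("pics/both.png",W)
E
```

```text
ring tip 0.76 [308.9, 350.2] [ 0.6001 -0.1556  0.086 ]
ell ((307.5813293457031, 344.84869384765625), (51.55867385864258, 87.10466766357422), 89.77134704589844) [ 0.5936 -0.1559  0.086 ]
ell ((308.3434143066406, 359.1585388183594), (2.748211622238159, 9.256601333618164), 88.50841522216797) [ 0.6105 -0.1578  0.086 ]
ell ((397.8104553222656, 184.0373992919922), (30.62040138244629, 34.21778106689453), 105.9937973022461) [ 0.6031 -0.157   0.086 ]
ell ((397.58721923828125, 184.79290771484375), (20.806385040283203, 21.781198501586914), 117.81289672851562) [ 0.601  -0.1564  0.086 ]
[(0.76, array([ 0.6045, -0.1609,  0.086 ]))]
bulb 0.85 [430.8, 201.5] [0.6452 0.3465 0.    ]
bulb 0.66 [342.6, 231.5] [0.6587 0.2407 0.    ]
exp foot/belly/top [343.0111 228.388 ] [344.5858 236.9841] [350.8622 271.2463] 12.6167
```

View pics/both.png

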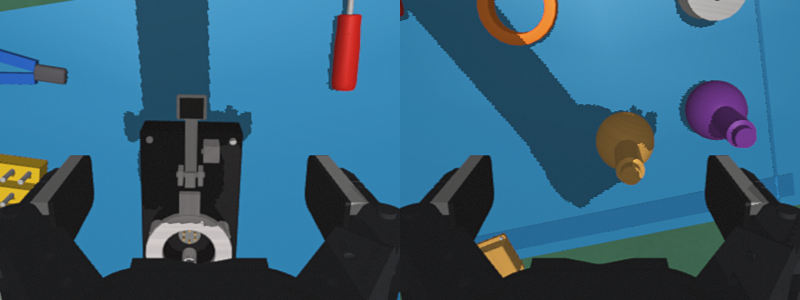

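The ring appears at crop (189,241), partly hidden by the gripper. The bulb's belly is at crop (625,140), i.e. full-image (345,240), upright. Estimates are ring (0.602,-0.157) and bulb (0.658,0.2415). Now the grasp.

```bash
python3 - <<'E'
from h import *
np.set_printoptions(precision=4,suppress=True)
P=camera_params("wrist"); b=atz(P,(345.5,240),.029)[:2]; print("bulb",b)
b=(b+np.array([.6575,.2410]))/2
q=down(1.1)
move_ptp([*b,.19],q); movel([*b,.083],q,speed=.12)
f0=read_ft_force(); move_gripper(.0,70); print("gap",read_finger_gap(),read_eef_pos(),f0,read_ft_force())
movel([*b,.20],q,speed=.15); pause(.2); print("gap",read_finger_gap(),read_ft_force(),read_time_s())
snap("wrist","held.png"); snap("scene","held_s.png")
W=np.hstack([cv2.imread("pics/held.png")[100:400,120:520],cv2.resize(cv2.imread("pics/held_s.png")[50:250,260:527],(400,300))]); cv2.imwrite("pics/held_both.png",W)
E
```

```text
bulb [0.6584 0.2424]
gap 0.024506534587023118 [0.6584 0.242  0.0835] [-0.7543 -0.4892 -0.2151] [0.3702 0.6682 1.5899]
gap 0.02451182124905337 [-0.6462 -0.5368 -3.1841] 15.9083
```

View pics/held_both.png

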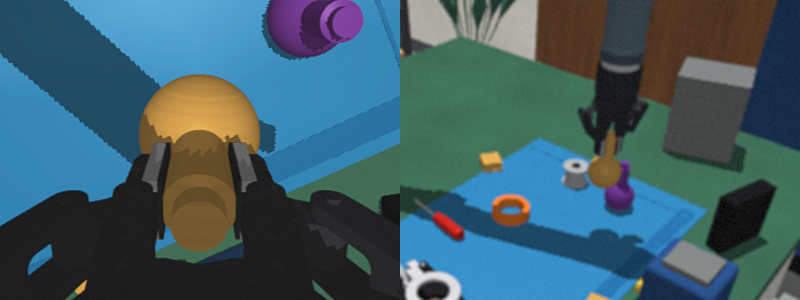

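The bulb is held upright. In the crop the belly spans columns 139–260 with its top at row 74, and the purple one is still standing. Next I'll work out the bulb's offset in the grip and move over the ring.

```bash
python3 - <<'E'
from h import *
np.set_printoptions(precision=4,suppress=True)
from scipy.optimize import least_squares
rng=np.random.default_rng(0); S=rng.normal(size=(20000,3)); S=.032*S/np.linalg.norm(S,axis=1)[:,None]
def fit(obs):
    P=camera_params("wrist"); p=read_eef_pos(); M=R.from_quat(read_tcp_rot()).as_matrix(); T=np.array(P["camera_from_world"])
    def res(v):
        c=p+M@np.array([v[0],v[1],.0555]); X=(S+c)@T[:3,:3].T+T[:3,3]; u=X@np.array(P["K"]).T; u=u[:,:2]/u[:,2:]
        return np.array([u[:,0].min(),u[:,0].max(),u[:,1].min()])-obs
    r=least_squares(res,[0,0],diff_step=1e-2,x_scale=.01); return r.x,r.fun
o,f=fit(np.array([259,380,174.])); print("offset tool xy",o,f)
q=down(1.4); g=np.array([.602,-.157])
move_ptp([*g,.20],q); pause(.2); print(read_eef_pos(),read_ft_force(),read_finger_gap(),read_time_s())
P,im=snap("wrist","over.png"); P2,im2=snap("scene","over_s.png")
for c in("scene",): 
  for n in("ring_seat","bulb","lever_pad"):
    print(n,[(d["confidence"],d["at"]) for d in tip_of(c,n)[:2]])
M=R.from_quat(read_tcp_rot()).as_matrix(); b=read_eef_pos()+M@np.array([o[0],o[1],.083]); print("bulb origin est",b,proj(P2,b),"ring exp",proj(P2,[*g,.086]),"pad latched exp",proj(P2,[.602-.145*np.cos(-.165),-.157-.145*np.sin(-.165),.055]))
W=np.hstack([cv2.imread("pics/over.png")[100:400,120:520],cv2.resize(cv2.imread("pics/over_s.png")[160:310,180:380],(400,300),interpolation=cv2.INTER_CUBIC)]); cv2.imwrite("pics/over_both.png",W)
E
```

```text
offset tool xy [-0.0015  0.0001] [-0.3855  0.3859  0.0359]
[ 0.6027 -0.1552  0.1999] [ 0.6713  0.8587 -2.8681] 0.024210363433390766 17.7
ring_seat [(0.93, [284.0, 240.5])]
bulb [(0.94, [280.0, 234.6]), (0.62, [402.7, 185.5])]
lever_pad [(0.7, [253.0, 219.5])]
bulb origin est [ 0.6036 -0.1569  0.117 ] [280.3585 233.5984] ring exp [280.7012 242.7476] pad latched exp [251.0411 220.8625]
```

View pics/over_both.png

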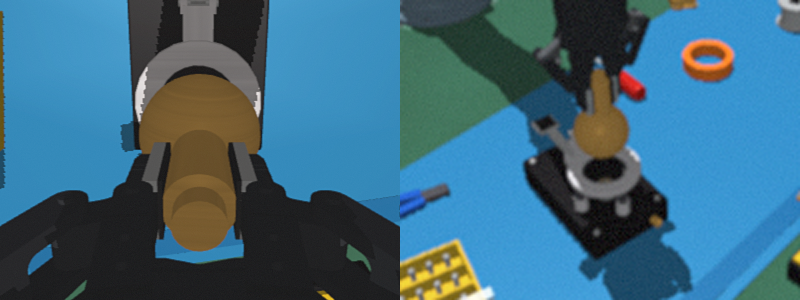

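```bash
python3 - <<'E'
from h import *
np.set_printoptions(precision=4,suppress=True)
P=camera_params("wrist"); im=cv2.imread("pics/over.png")
g=np.array([.602,-.157]); t=np.linspace(0,2*np.pi,720)
# refine: radial edge search along front arc of the ring outer circle
gray=cv2.GaussianBlur(im,(3,3),0).astype(float); from scipy.optimize import least_squares
hsv=cv2.cvtColor(im,cv2.COLOR_BGR2HSV); sat=cv2.GaussianBlur(hsv[...,1],(3,3),0).astype(float)
for z,r in((.086,.044),):
    c=np.array([proj(P,[g[0]+r*np.cos(a),g[1]+r*np.sin(a),z]) for a in t]); print("outer exp: top row",c[:,1].min(),"cols",c[:,0].min(),c[:,0].max())
    c=np.array([proj(P,[g[0]+.027*np.cos(a),g[1]+.027*np.sin(a),z]) for a in t]); print("hole exp: top row",c[:,1].min())
out=im.copy()
for r in(.044,.027):
    for a in t: cv2.circle(out,tuple(int(round(v)) for v in proj(P,[g[0]+r*np.cos(a),g[1]+r*np.sin(a),.086])),0,(0,0,255),-1)
cv2.imwrite("pics/ov.png",cv2.resize(out[120:280,220:420],(800,640),interpolation=cv2.INTER_NEAREST)[:600])
E
```

```text
outer exp: top row 137.86739380601836 cols 255.46935941007624 383.147492297211
hole exp: top row 163.51624729325096
```

View pics/ov.png

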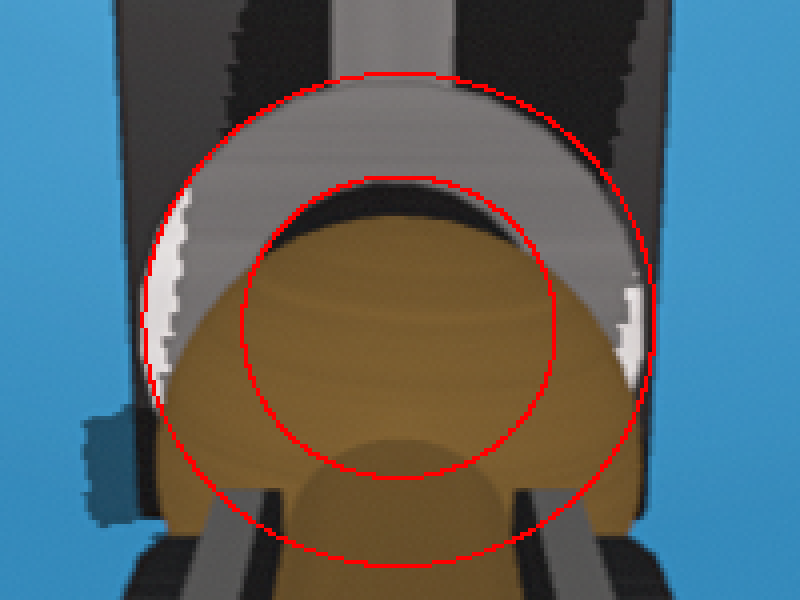

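The predicted ring overlay is off by about 1 mm (actual ring spans columns 141–644, top row 80, against predicted 144–653, 73). The bulb is over the hole. I'll correct slightly, then lower and press while watching the force.

```bash
python3 - <<'E'
from h import *
np.set_printoptions(precision=4,suppress=True)
q=down(1.4); g=[.6017,-.1577]
movel([*g,.175],q,speed=.1); pause(.2); f0=np.mean([read_ft_force() for _ in range(5)],0); print("f0",f0)
for z in (.164,.158,.154,.150,.147,.1445):
    movel([*g,z],q,speed=.05); pause(.15)
    f=np.mean([read_ft_force() for _ in range(4)],0)-f0; print(z,read_eef_pos(),f,read_finger_gap())
    if f[2]>30: break
print(read_time_s())
E
```

```text
f0 [ 0.522   0.1656 -2.0704]
0.164 [ 0.6018 -0.1578  0.164 ] [-0.3121 -0.3649 -0.1767] 0.024655334322202814
0.158 [ 0.6025 -0.1567  0.1584] [0.1009 2.5341 3.0824] 0.024385495664392992
0.154 [ 0.6026 -0.1568  0.1546] [-0.0453  4.8425  5.9489] 0.02447077560936924
0.15 [ 0.6025 -0.1569  0.1508] [-0.5186  4.5617  7.8607] 0.024500196889673184
0.147 [ 0.6026 -0.1568  0.1482] [-1.3665  5.8572 10.2224] 0.024668208141636103
0.1445 [ 0.6027 -0.1568  0.1459] [-0.5907  5.3968 10.7812] 0.024632199214599717
21.0833
```

```bash
python3 - <<'E'
from h import *
np.set_printoptions(precision=4,suppress=True)
q=down(1.4); f0=np.array([.52,.17,-2.07]); g=[.6025,-.1558]
for z in (.1445,.1425,.141,.1395,.138,.1365):
    movel([*g,z],q,speed=.03); pause(.25)
    f=np.mean([read_ft_force() for _ in range(5)],0)-f0; print(z,np.mean([read_eef_pos() for _ in range(5)],0),f,read_finger_gap())
    if f[2]>21: break
print(read_time_s())
snap("wrist","press_w.png"); snap("scene","press_s.png")
W=np.hstack([cv2.imread("pics/press_w.png")[100:400,120:520],cv2.resize(cv2.imread("pics/press_s.png")[160:310,180:380],(400,300),interpolation=cv2.INTER_CUBIC)]); cv2.imwrite("pics/press_both.png",W)
E
```

```text
0.1445 [ 0.6028 -0.1565  0.1458] [-0.7716  3.8062 10.6592] 0.024827978014060108
0.1425 [ 0.6028 -0.1565  0.1441] [-2.6439  3.9584 10.2748] 0.02448705116498751
0.141 [ 0.6029 -0.1565  0.1436] [-3.6873  3.9139 15.4977] 0.024252132500290718
0.1395 [ 0.6031 -0.1567  0.1434] [-5.4715  4.3436 20.794 ] 0.024411356973270293
0.138 [ 0.6032 -0.1567  0.1433] [-6.5166  5.4058 27.1552] 0.024585778486053343
23.5833
```

View pics/press_both.png

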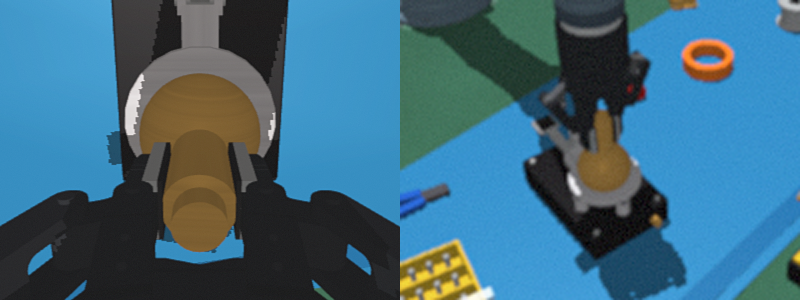

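The bulb sits concentric in the ring (crop columns 140–260 inside 125–276) and upright. The lever pad is still low, at scene (251,223). The ring bottomed at TCP z of about 0.1436, after roughly 14 mm of travel. I'll ease off slightly, keeping it bottomed, and hand in.

```bash
python3 - <<'E'
from h import *
movel([.6025,-.1558,.1393],down(1.4),speed=.03); pause(.5)
print(np.mean([read_eef_pos() for _ in range(5)],0).round(4),np.mean([read_ft_force() for _ in range(5)],0).round(2),read_finger_gap(),read_time_s())
sign_off()
E
```

```text
[ 0.6031 -0.1566  0.1434] [-4.92  4.21 19.21] 0.02425460025735539 24.4333
the job is handed in; nothing more can be done
```

The job is handed in at 24.4 s of the 54 s allowed, with the brass bulb held pressed fully down in the ring. `sign_off` reports no verdict, so the result rests on the checks below.

**What I did:** I pressed the lever with closed fingers until it latched, then took the hand clear. I gripped the brass bulb by its neck, not the purple look-alike, set it upright in the ring and pressed until the ring bottomed.

**Last checks:**
- **Lever:** latched. The pad's position matched the latched prediction in the wrist view, and it was still low in the scene view while pressing.
- **Ring:** bottomed. After about 14 mm of travel, the hand stopped going down at 0.1434 m while the force rose steeply. I held it with about 21 N of extra downward push and the neck still gripped.
- **Bulb:** upright and concentric with the ring in the last wrist view.

**What disagreed:**
- About 4–5 N of sideways force remained in both x and y, so the hand is roughly 1 mm off the ring's centre. My y correction reduced it only slightly.
- The cameras' estimates of the ring centre differed by up to 7 mm, the worst being a fit with part of the ring hidden. I used the position where most of them agreed.
- I did not re-measure the bystanders at the end. The arm kept clear of them, and those in the later views looked unmoved.

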